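# Hold a splashback tile in the corner of the worktop upstand

## Robot

A 6-joint arm with a two-finger parallel gripper is mounted at the origin on the work surface. World frame = base frame: x ahead of the robot, y to its left, z up, the work surface at z = 0. Lengths are in mm, angles in rad, forces in N, time in s.
With the tool pointing down it reaches from about 350 to 975 mm from the base axis. Payload 7.1 kg.
Tool frame: the origin (TCP) lies between the finger pads; the fingertips stand 17 mm ahead of it and the grasp point (between the pads) lies 2 mm behind it; z points along the fingers, y is the line along which they close (so a half turn about z gives the same grasp; the last joint's range is limited). The gripper opens to 88 mm and grips with 3 to 60 N. Pads are 20 mm wide; open, the fingers measure 115 mm over their backs; the gripper's body (75 mm by 178 mm) begins 61 mm behind the grasp point.
Start: joints at [1.3, 0.423, 1.63, -0, 1.089, -0.019], TCP at [155.686, 605.282, 239.675] pointing down, gripper open.
Joint ranges: [-3, 3], [-0.9, 2.11], [0.09, 2.58], [-1.31, 4.45], [0.11, 2.69], [-2.54, 2.54]. Speed limits (rad/s): [2.39, 2.39, 3.01, 3.14, 3.14, 3.14].

## Interface

Orientations are given as a rotation vector (axis times angle).
In Python, from workcell import ctrl gives the robot as it stands.
- The arm moves only by the shell command python3 jog.py FILE [OPENING], which reads ROWS from the file FILE. ROWS is a JSON list of rows, 1 to 5 of them, each written [[dx, dy, dz], [rx, ry, rz]]: dx, dy, dz in mm, then a rotation vector rx, ry, rz in rad; each row shifts and turns the commanded pose from where the row before left it, along the tool's axes as they then stand; what a row does not reach is not made up. A row lasts 1/12 s, in which the tool goes at most 41.7 mm and 0.125 rad, less where a joint would pass 70% of its speed; a pose out of reach is approached as far as the arm can. OPENING is the finger opening in mm, set as the command begins (- or left out keeps the last). The fingers move at their own pace and stop on an object; the grip force is fixed at half the most. Time passes only in rows, so rows that do not move let the fingers close. It prints the time, the measured TCP pose, the force, the opening and the grip force at its end. Input that does not fit is refused with a message, and nothing moves.
- ctrl.get_obs(): the state, without advancing time (a new reading comes with each control period).
- ctrl.get_image(name): name is "scene" or "top" or "wrist"; returns a dict with "img" (400x640x3 uint8, red, green, blue), "fx", "fy", "cx", "cy" (pixels), "k1" (the pictures are not rectified: a ray, as slopes to the right and down, at radius r is drawn at 1 + k1 r^2 times it, then the intrinsics apply), "R" (3x3) and "t" (3): a world point X has camera coordinates R X + t. Camera axes: x right, y down, z forward; pixel columns grow to the right and rows downward; lengths in mm; the calibration is good to about 2 mm. A picture is of the moment at which its call begins. There is no depth.
- ctrl.close_job(): hands the job in; it is judged then, once.
The state is a dict: "t": time; "qpos": joint angles; "qvel": joint speeds; "joint_torque": joint torques, N m; "ee_pos": TCP position; "orientation": TCP orientation; "ft_force": force on the tool from outside, world axes, zero at the start; "moment": the same for the moment, N m; "width": finger opening in mm; "grasp_force": force on a finger pad.
Only numpy, scipy, OpenCV 4.12 (cv2) and the standard library are available. Lean on these libraries where they do the work, as an engineer would, in place of code of your own. Each camera call takes 0.05 s, during which the arm holds its last target. There are 200 camera calls.

## Task

Take the tile that lies flat on the small wooden block, stand it upright on one of its short thin edges on the worktop, and press it right into the inside corner of the low stone upstand: its face flat against the back upstand and its long edge against the side upstand at the same time. Its adhesive needs time to grab, so do not let go: finish while still gripping the tile and pushing it against both upstands, foot on the worktop. Leave the mug, the jar and the bowl where they are.

Things in the scene. Friction and masses are not known exactly. Their poses are not given: they have to be found in the camera images.
- tile: Loose glazed wall tile 130 x 65 x 10 mm, about 0.2 kg, both faces and both ends alike. Origin: centre of the large face that is underneath at the start; x along the 130 mm length, y along the width, z through the thickness (up at the start). It starts flat and level on the block, underside 30 mm above the worktop, ends overhanging the block by 30 mm, long edges by 10 mm.
- tile_centre (a point): The centre of the tile's volume (5 mm above its underside at the start; 65 mm above the worktop when the tile stands on a short edge).
- rest: Fixed wooden block 70 x 45 x 30 mm high that carries the tile at the start, its 70 mm side along the tile's length. Origin at the centre of its underside on the worktop.
- corner: Fixed inside corner of the low L-shaped stone upstand, rigid, 75 mm high. Origin where the two upstand faces and the worktop meet. x points horizontally into the back upstand (away from the robot), y along the back upstand's face away from the side upstand, z up. A tile well in place on its short edge has its centre at (-5, 32.5, 65) mm in this frame.
- back_upstand: The back arm of the upstand: 200 mm long, 70 mm thick, 75 mm high, fixed; its face towards the robot is the plane x = 0 of the corner frame, from y = 0 to 200 mm. Same origin and axes as the corner.
- side_upstand: The side arm of the upstand: 150 mm long, 40 mm thick, 75 mm high, fixed; its inner face is the plane y = 0 of the corner frame, from x = -150 mm to 0. Same origin and axes as the corner.
- mug: White mug, 80 mm wide, 85 mm high, a bystander. Origin at the centre of its underside.
- jar: Closed glass jar, 56 mm wide, 90 mm high, a bystander. Origin at the centre of its underside.
- bowl: White bowl, 130 mm wide, 50 mm high, a bystander. Origin at the centre of its underside.

How it is judged:
By the outcome, as a careful person would: the job done as asked, in the order asked, and still so for the second after the job is handed in, while the arm keeps its last pose, push and grip.
It also fails if it takes over 51 s, if anything falls off the work surface, if the arm or the gripper's body presses on something with over 40 N, if the wrist force passes 120 N, or if a joint passes its speed limit or range.

## Working session

There is one attempt and no reset: what is moved stays moved. The work goes in short steps, Python scripts to look and compute and a shell command to move; the robot and the scene stay as the last step left them, time stands still between calls to the robot, and variables do not carry over. Pictures are saved under pics/ and viewed, at most 10 in all, crops included, and the job is handed in when it is done.

```bash
ls; mkdir -p pics
python3 - <<'E'
from workcell import ctrl
import cv2,numpy as np
np.set_printoptions(precision=4,suppress=True)
o=ctrl.get_obs();print(o)
for n in("scene","top"):
    d=ctrl.get_image(n);cv2.imwrite(f"pics/{n}0.png",d["img"][:,:,::-1]);print(n,d["fx"],d["fy"],d["cx"],d["cy"],d["k1"],d["R"],d["t"])
E
```

```text
jog.py
pics
workcell.py
{'t': 0.0, 'qpos': array([ 1.3   ,  0.4238,  1.6307, -0.    ,  1.0886, -0.019 ]), 'qvel': array([ 0.0002,  0.0006,  0.0004,  0.0009, -0.0005,  0.0009]), 'joint_torque': array([ -0.0008, -54.4648, -27.3651,   0.0644,   0.0228,  -0.0001]), 'ee_pos': array([155.5485, 604.7829, 238.9068]), 'orientation': array([-0.3945, -3.1165,  0.0024]), 'ft_force': array([0.3456, 0.6088, 0.4128]), 'moment': array([-0.0675,  0.004 , -0.031 ]), 'grasp_force': 0.0, 'width': 87.77784837232983}
scene 388.1154338898797 388.1154338898797 321.29915175535376 207.27298922385634 -0.04095968895833061 [[ 0.7983  0.6022 -0.0068]
 [ 0.3352 -0.4537 -0.8257]
 [-0.5003  0.6569 -0.564 ]] [-424.3537 -130.6099 1396.4011]
top 485.2783456075189 485.2783456075189 316.1556245607068 197.00746496881786 -0.02861654334398 [[-0.0057 -1.     -0.0018]
 [-0.9985  0.0058 -0.0546]
 [ 0.0546  0.0015 -0.9985]] [ -17.7917  542.2382 1292.4646]
```

View pics/scene0.png

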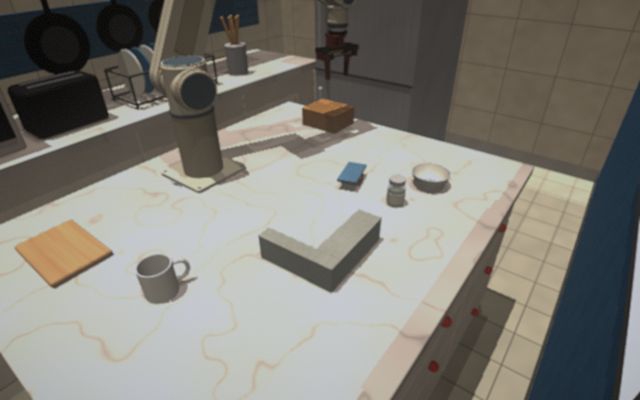

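View pics/top0.png

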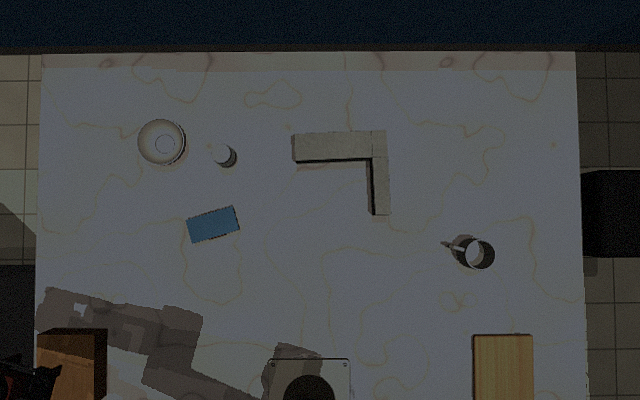

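```bash
cat > h.py <<'E'
import numpy as np,cv2
from scipy.spatial.transform import Rotation as Ro
from workcell import ctrl
np.set_printoptions(precision=3,suppress=True)
def rays(d,px):
    K=np.array([[d["fx"],0,d["cx"]],[0,d["fy"],d["cy"]],[0,0,1.]])
    p=cv2.undistortPoints(np.float64(px).reshape(-1,1,2),K,np.float64([d["k1"],0,0,0]))[:,0]
    R=np.array(d["R"]);c=-R.T@np.array(d["t"])
    return c,np.c_[p,np.ones(len(p))]@R
def onz(d,px,z):
    c,v=rays(d,px);return c+v*((z-c[2])/v[:,2])[:,None]
def tri(obs):  # [(d,px)...] one pixel each
    A=0;b=0
    for d,px in obs:
        c,v=rays(d,px);v=v[0]/np.linalg.norm(v[0]);P=np.eye(3)-np.outer(v,v);A=A+P;b=b+P@c
    return np.linalg.solve(A,b)
def blue(img):
    h=cv2.cvtColor(img,cv2.COLOR_RGB2HSV);return cv2.inRange(h,(95,90,40),(118,255,255))
def big(m,roi):
    x0,y0,x1,y1=roi;k=np.zeros_like(m);k[y0:y1,x0:x1]=m[y0:y1,x0:x1]
    cs,_=cv2.findContours(k,cv2.RETR_EXTERNAL,cv2.CHAIN_APPROX_NONE);return max(cs,key=cv2.contourArea)
E
python3 - <<'E'
from h import *
T=ctrl.get_image("top");S=ctrl.get_image("scene")
ct=big(blue(T["img"]),(150,180,280,270));r=cv2.minAreaRect(ct);b=cv2.boxPoints(r);print(r,b)
print(onz(T,b,40),"centre",onz(T,[r[0]],40))
cs=big(blue(S["img"]),(320,150,385,200));print(cv2.contourArea(cs),cv2.minAreaRect(cs),cv2.approxPolyDP(cs,2,True)[:,0])
for n,im,(x0,y0,x1,y1) in(("a",T["img"],(280,115,400,225)),("b",S["img"],(250,150,400,290))):
    c=cv2.resize(im[y0:y1,x0:x1],None,fx=4,fy=4,interpolation=cv2.INTER_CUBIC)
    c=cv2.convertScaleAbs(c,alpha=1.8 if n=="a" else 1)
    cv2.imwrite(f"pics/c{n}.png",c[:,:,::-1])
a=cv2.imread("pics/ca.png");b=cv2.imread("pics/cb.png")
b=cv2.resize(b,(int(b.shape[1]*440/b.shape[0]),440));b=b[:,:320] if 0 else cv2.resize(b,(310,290))
a=cv2.resize(a,(480,440));cv2.imwrite("pics/cab.png",np.hstack([a,np.pad(b,((0,150),(0,0),(0,0)))]))
E
```

```text
3   7  43 workcell.py
  5   7  61 jog.py
  8  14 104 total
((211.95870971679688, 224.36239624023438), (24.041439056396484, 48.94493103027344), 73.3007583618164) [[185.064 219.881]
 [231.945 205.817]
 [238.853 228.844]
 [191.972 242.908]]
[[482.248 325.721  40.   ]
 [518.735 201.678  40.   ]
 [457.911 183.234  40.   ]
 [421.528 306.952  40.   ]] centre [[470.071 254.363  40.   ]]
210.5 ((351.2691955566406, 172.34616088867188), (14.144856452941895, 23.574758529663086), 33.6900634765625) [[363 166]
 [349 164]
 [339 178]
 [354 179]
 [350 177]
 [356 177]]
```
View pics/cab.png

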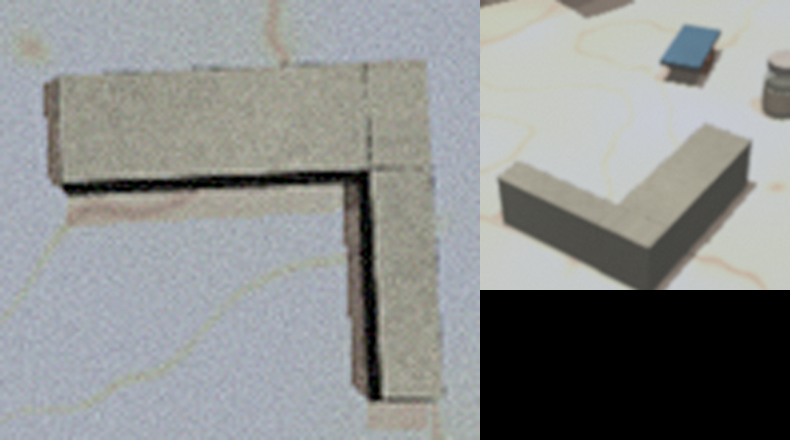

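Run:
```python
from h import *
T=ctrl.get_image("top");S=ctrl.get_image("scene")
g=np.mean([cv2.cvtColor(ctrl.get_image("top")["img"],cv2.COLOR_RGB2GRAY).astype(float) for _ in range(6)],0)
print(g[150:168,320].round(),g[185,362:382].round())
def cross(p):  # subpixel edges of dark band: (first falling, first rising)
    i=int(np.argmin(p));bg=p[i]
    def f(idx):
        for a,b in zip(idx[:-1],idx[1:]):
            m=(bg+np.median(p[[idx[3]]]))/2
            if p[b]>=m: return a+(m-p[a])/(p[b]-p[a])*(b-a)
    return f(list(range(i,i-5,-1))),f(list(range(i,i+5)))
def line(pts): 
    pts=np.float32(pts);v=cv2.fitLine(pts,cv2.DIST_HUBER,0,.01,.01).ravel();return v
back=[(c,150+cross(g[150:172,c])[0]) for c in range(302,364)]
side=[(362+cross(g[r,362:386])[1],r) for r in range(168,208)]
Lb=line(back);Ls=line(side)
def P(L,z):
    a=onz(T,[L[2:]-20*L[:2],L[2:]+20*L[:2]],z);return a
b=P(Lb,75);s=P(Ls,75);print(Lb,Ls,b,s)
ub=b[0]-b[1];us=s[0]-s[1]
print("az back",np.degrees(np.arctan2(ub[1],ub[0])),"az side",np.degrees(np.arctan2(us[1],us[0])))
A=np.c_[ub[:2],-us[:2]];k=np.linalg.solve(A,s[0,:2]-b[0,:2]);print("corner",b[0,:2]+k[0]*ub[:2])
# height check: ends in both views
print("cam",-np.array(T["R"]).T@T["t"],-np.array(S["R"]).T@S["t"])
gs=S["img"];c0=np.float64([b[0,0]+k[0]*ub[0],b[0,1]+k[0]*ub[1]])
for z in(0,75):
    q=np.array(S["R"])@np.r_[c0,z]+S["t"];print("scene px",z,q[:2]/q[2]*S["fx"]+[S["cx"],S["cy"]])
w=ctrl.get_image("wrist");cv2.imwrite("pics/w0.png",w["img"][:,:,::-1])
o=ctrl.get_obs();Rt=Ro.from_rotvec(o["orientation"]).as_matrix();Rc=np.array(w["R"]);c=-Rc.T@w["t"]
print("cam in tool",Rt.T@(c-o["ee_pos"]),(Rc@Rt),w["fx"],o["t"]); print(Rt)
```

```text
[84. 86. 84. 81. 84. 84. 84. 87. 91. 69.  5.  8. 36. 78. 96. 88. 78. 76.] [95. 96. 96. 96. 88. 57. 60. 60. 38.  6.  3. 30. 71. 88. 86. 82. 81. 84.
 83. 85.]
[  0.999  -0.044 334.2   158.529] [  0.047   0.999 373.461 188.1  ] [[ 636.032  -16.577   75.   ]
 [ 640.037 -119.764   75.   ]] [[ 612.582 -166.769   75.   ]
 [ 509.503 -170.385   75.   ]]
az back 92.22286961208101 az side 2.009630144565747
corner [ 641.822 -165.743]
cam [ 470.729  -22.827 1320.112] [1081.196 -721.058  676.877]
scene px 0 [316.571 271.415]
scene px 75 [316.141 248.341]
cam in tool [  72.082    0.413 -145.132] [[-0.     1.    -0.   ]
 [-0.965 -0.    -0.263]
 [-0.263  0.     0.965]] 320.3600290076495 0.65
[[-0.968  0.249  0.   ]
 [ 0.249  0.968  0.   ]
 [-0.     0.    -1.   ]]
```

Run:
```python
from h import *
def tool(z,y): z=z/np.linalg.norm(z);return np.c_[np.cross(y,z),y,z]
def sol(R,q1,q23):
    M=(Ro.from_euler('z',q1)*Ro.from_euler('y',q23)).inv()*Ro.from_matrix(R)*Ro.from_euler('z',-np.pi/2)
    return M.as_euler('ZYZ')
rd=np.radians
for p in(30,45,55):
    f=np.array([np.cos(rd(-73.6)),np.sin(rd(-73.6)),0]);w=np.array([np.cos(rd(16.4)),np.sin(rd(16.4)),0]);Z=np.array([0,0,1.])
    Rp=tool(-np.cos(rd(p))*Z+np.sin(rd(p))*f,w)
    X=np.array([np.cos(rd(2.1)),np.sin(rd(2.1)),0]);Y=np.cross(Z,X)
    Rf=tool(np.cos(rd(p))*X-np.sin(rd(p))*Z,-Y)
    for q23 in(1.8,2.1,2.4):
        tc=np.array([465,254])+35*-f[:2]-200*f[:2]*np.sin(rd(p)); fc=np.array([635,-133])-200*X[:2]*np.cos(rd(p))
        print(p,q23,"pick",sol(Rp,np.arctan2(tc[1],tc[0]),q23),"fin",sol(Rf,np.arctan2(fc[1],fc[0]),q23))
```

```text
30 1.8 pick [-0.468  1.584  0.497] fin [0.75  0.424 0.697]
30 2.1 pick [-0.485  1.317  0.636] fin [ 1.507  0.285 -0.103]
30 2.4 pick [-0.545  1.055  0.795] fin [ 2.331  0.397 -0.97 ]
45 1.8 pick [-0.678  1.746  0.528] fin [0.382 0.615 1.031]
45 2.1 pick [-0.667  1.511  0.715] fin [0.673 0.353 0.706]
45 2.4 pick [-0.701  1.278  0.907] fin [ 1.659  0.218 -0.313]
55 1.8 pick [-0.821  1.855  0.516] fin [0.242 0.766 1.151]
55 2.1 pick [-0.781  1.646  0.735] fin [0.369 0.479 0.996]
55 2.4 pick [-0.788  1.432  0.946] fin [0.842 0.225 0.498]
```

```bash
cat >> h.py <<'E'
rd=np.radians;Z=np.array([0,0,1.])
def tool(z,y): z=z/np.linalg.norm(z);return np.c_[np.cross(y,z),y,z]
def pickR(az,p):
    f=np.array([np.cos(rd(az)),np.sin(rd(az)),0]);w=np.cross(Z,f)
    return tool(-np.cos(rd(p))*Z+np.sin(rd(p))*f,w),f
def finR(yaw,p):
    X=np.array([np.cos(rd(yaw)),np.sin(rd(yaw)),0])
    return tool(np.cos(rd(p))*X-np.sin(rd(p))*Z,-np.cross(Z,X)),X
def pose():
    o=ctrl.get_obs();return Ro.from_rotvec(o["orientation"]).as_matrix(),np.array(o["ee_pos"])
def plan(R1,p1,R0=None,p0=None,n=None):
    if R0 is None: R0,p0=pose()
    r=Ro.from_matrix(R0.T@R1).as_rotvec();D=R0.T@(p1-p0)
    n=n or max(int(np.ceil(max(np.linalg.norm(r)/.12,np.linalg.norm(D)/38))),1)
    E=Ro.from_rotvec(r/n).as_matrix();M=sum(np.linalg.matrix_power(E,k) for k in range(n))
    d=np.linalg.solve(M,D);print("n",n,"row",[*d.round(1),*(r/n).round(4)],"tot",D.round(1),r.round(3))
E
python3 - <<'E'
from h import *
R,f=pickR(-73.6,50);c=np.array([470,254.4,35]);g=c-38*f;p=g+2*R[:,2]
print(p);plan(R,p-110*R[:,2])
E
```

```text
[459.704 289.384  33.714]
n 12 row [np.float64(-25.8), np.float64(2.5), np.float64(23.4), np.float64(0.0375), np.float64(-0.066), np.float64(0.0803)] tot [-330.  -157.9  135.3] [ 0.45  -0.792  0.964]
```

```bash
r='x'; echo '[[[-25.8,2.5,23.4],[0.0375,-0.066,0.0803]],[[-25.8,2.5,23.4],[0.0375,-0.066,0.0803]],[[-25.8,2.5,23.4],[0.0375,-0.066,0.0803]],[[-25.8,2.5,23.4],[0.0375,-0.066,0.0803]],[[-25.8,2.5,23.4],[0.0375,-0.066,0.0803]]]' > rows.txt && python3 jog.py rows.txt 88
echo '[[[-25.8,2.5,23.4],[0.0375,-0.066,0.0803]],[[-25.8,2.5,23.4],[0.0375,-0.066,0.0803]],[[-25.8,2.5,23.4],[0.0375,-0.066,0.0803]],[[-25.8,2.5,23.4],[0.0375,-0.066,0.0803]],[[-25.8,2.5,23.4],[0.0375,-0.066,0.0803]]]' > rows.txt && python3 jog.py rows.txt
echo '[[[-25.8,2.5,23.4],[0.0375,-0.066,0.0803]],[[-25.8,2.5,23.4],[0.0375,-0.066,0.0803]],[[0,0,0],[0,0,0]],[[0,0,0],[0,0,0]]]' > rows.txt && python3 jog.py rows.txt
python3 - <<'E'
from h import *
print(ctrl.get_obs()["qpos"])
R,f=pickR(-73.6,50);c=np.array([470,254.4,35]);g=c-38*f;p=g+2*R[:,2]
plan(R,p-110*R[:,2])
w=ctrl.get_image("wrist");cv2.imwrite("pics/w1.png",w["img"][:,:,::-1])
T=ctrl.get_image("top");print(cv2.minAreaRect(big(blue(T["img"]),(150,180,280,270))))
E
```

```text
t: 1.07
ee_pos: [288.8, 553.0, 140.9]
orientation: [0.915, 2.666, -0.324]
ft_force: [-0.6, 0.3, 0.2]
width: 87.5
grasp_force: 0.0
t: 1.48
ee_pos: [404.3, 430.5, 101.4]
orientation: [1.298, 2.121, -0.578]
ft_force: [-0.3, 0.5, -1.3]
width: 87.6
grasp_force: 0.0
t: 1.82
ee_pos: [436.3, 368.4, 103.4]
orientation: [1.415, 1.89, -0.663]
ft_force: [-0.3, 0.6, -0.1]
width: 87.8
grasp_force: 0.0
[ 0.984  0.824  1.553 -0.631  1.449  1.006]
n 1 row [np.float64(0.4), np.float64(0.1), np.float64(-2.1), np.float64(-0.0026), np.float64(0.0007), np.float64(0.0005)] tot [ 0.4  0.1 -2.1] [-0.003  0.001  0.001]
((211.958740234375, 224.36239624023438), (24.04144287109375, 49.13649368286133), 73.3007583618164)
```

View pics/w1.png

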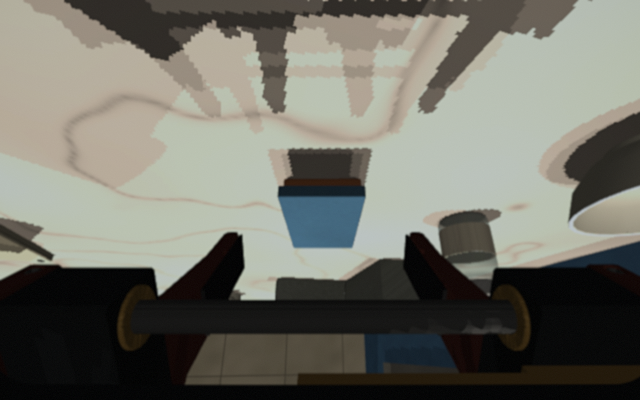

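Run:
```python
from h import *
w=ctrl.get_image("wrist");T=ctrl.get_image("top")
h=cv2.cvtColor(w["img"],cv2.COLOR_RGB2HSV);m=cv2.inRange(h,(95,90,90),(118,255,255))
c=big(m,(260,140,390,270));q=cv2.approxPolyDP(c,5,True)[:,0].astype(float);print(q)
P=onz(w,q,40);print(P,P.mean(0))
b=cv2.boxPoints(cv2.minAreaRect(big(blue(T["img"]),(150,180,280,270))))
Pt=onz(T,b,40)
for i in range(len(q)):
    j=np.argmin(np.linalg.norm(Pt-P[i],axis=1));print(tri([(w,[q[i]]),(T,[b[j]])]))
```

```text
[[279. 197.]
 [294. 246.]
 [350. 246.]
 [363. 197.]]
[[419.905 308.011  40.   ]
 [455.354 190.958  40.   ]
 [513.578 208.238  40.   ]
 [479.348 325.615  40.   ]] [467.046 258.205  40.   ]
[420.733 307.211  39.566]
[457.354 183.508  37.665]
[517.578 201.6    37.802]
[480.905 325.478  39.815]
```

```bash
echo '[[[0,-0.5,30],[0,0,0]],[[0,-0.5,30],[0,0,0]],[[0,0,28],[0,0,0]],[[0,0,20],[0,0,0]],[[0,0,0],[0,0,0]]]' > rows.txt && python3 jog.py rows.txt
echo '[[[0,0,0],[0,0,0]],[[0,0,0],[0,0,0]],[[0,0,0],[0,0,0]]]' > rows.txt && python3 jog.py rows.txt
python3 - <<'E'
from h import *
R,f=pickR(-73.6,50);c=np.array([469.5,254.4,35]);g=c-38*f;p=g+2*R[:,2]
plan(R,p)
E
```

```text
t: 2.43
ee_pos: [457.1, 287.3, 33.3]
orientation: [1.412, 1.891, -0.666]
ft_force: [-0.2, -0.8, 0.1]
width: 87.6
grasp_force: 0.0
t: 2.68
ee_pos: [458.6, 291.9, 35.9]
orientation: [1.414, 1.891, -0.656]
ft_force: [-0.5, -0.0, 0.6]
width: 87.9
grasp_force: 0.0
n 1 row [np.float64(-0.0), np.float64(-0.1), np.float64(3.4), np.float64(0.0026), np.float64(-0.0012), np.float64(-0.0004)] tot [-0.  -0.1  3.4] [ 0.003 -0.001 -0.   ]
```

Close the fingers.

```bash
echo '[[[0,0,3],[0,0,0]],[[0,0,0],[0,0,0]]]' > rows.txt && python3 jog.py rows.txt
echo '[[[0,0,0],[0,0,0]],[[0,0,0],[0,0,0]],[[0,0,0],[0,0,0]],[[0,0,0],[0,0,0]],[[0,0,0],[0,0,0]]]' > rows.txt && python3 jog.py rows.txt 55
echo '[[[0,0,0],[0,0,0]],[[0,0,0],[0,0,0]],[[0,0,0],[0,0,0]]]' > rows.txt && python3 jog.py rows.txt
python3 - <<'E'
from h import *
R,f=pickR(-73.6,50);c=np.array([469.5,254.4,35]);g=c-38*f;p=g+2*R[:,2]
plan(R,p)
E
```

```text
t: 2.85
ee_pos: [459.0, 288.4, 33.3]
orientation: [1.413, 1.891, -0.658]
ft_force: [-0.9, 0.4, -0.2]
width: 87.8
grasp_force: 0.0
t: 3.27
ee_pos: [458.4, 287.6, 33.0]
orientation: [1.414, 1.89, -0.661]
ft_force: [-4.6, 2.2, 2.7]
width: 68.7
grasp_force: 30.0
t: 3.52
ee_pos: [458.5, 287.6, 33.0]
orientation: [1.414, 1.89, -0.661]
ft_force: [-4.3, 1.7, 2.4]
width: 68.9
grasp_force: 30.0
n 1 row [np.float64(0.4), np.float64(1.2), np.float64(-1.6), np.float64(-0.0009), np.float64(0.0006), np.float64(0.0005)] tot [ 0.4  1.2 -1.6] [-0.001  0.001  0.001]
```

Run:
```python
from h import *
R,p=pose();print(R, R.T@Z*10)
w=ctrl.get_image("wrist");cv2.imwrite("pics/w2.png",w["img"][:,:,::-1])
```

```text
[[-0.182  0.959  0.216]
 [ 0.616  0.282 -0.736]
 [-0.766 -0.001 -0.642]] [-7.664 -0.009 -6.423]
```

View pics/w2.png

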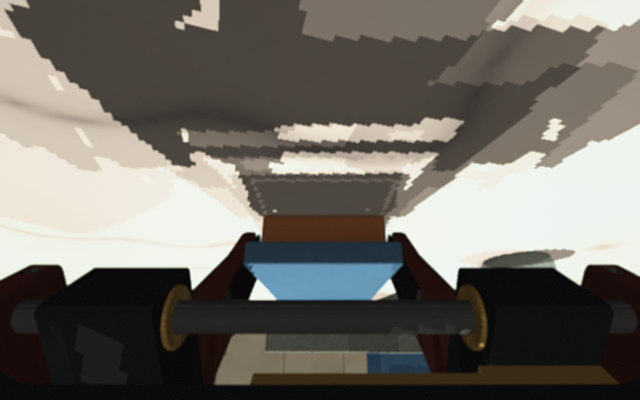

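```bash
cat >> h.py <<'E'
C=np.array([641.8,-165.7,0]);YAW=2.1
def calib():  # at the pick pose
    R,p=pose();w=R[:,1].copy();w[2]=0;w/=np.linalg.norm(w);n=-Z;f=np.cross(n,w)
    return R.T@np.c_[n,f,w],R.T@(np.array([469.2,254.4,35])-p)
def goal(u,G,t,lean=0):  # u: tile centre in corner frame
    X=np.array([np.cos(rd(YAW)),np.sin(rd(YAW)),0]);Y=np.cross(Z,X)
    R=np.c_[X,-Z,-Y]@G.T;return R,C+np.c_[X,Y,Z]@np.array(u,float)-R@t
def where(G,t):
    R,p=pose();X=np.array([np.cos(rd(YAW)),np.sin(rd(YAW)),0]);B=np.c_[X,np.cross(Z,X),Z]
    print("tile in corner",B.T@(p+R@t-C),"axes n,f,w",(B.T@R@G).T)
E
python3 - <<'E'
from h import *
G,t=calib();np.savez("g.npz",G=G,t=t);print(G,t)
R,p=pose();up=p+70*Z;plan(R,up)
R1,p1=goal((-90,100,125),G,t);plan(R1,p1,R,up)
R2,p2=goal((-25,52,90),G,t);plan(R2,p2,R1,p1);print(p1,p2)
E
```

```text
[[ 0.766 -0.642 -0.001]
 [ 0.001 -0.     1.   ]
 [ 0.642  0.766 -0.001]] [-23.952   0.939  25.435]
n 2 row [np.float64(-26.8), np.float64(-0.0), np.float64(-22.5), np.float64(0.0), np.float64(0.0), np.float64(0.0)] tot [-53.6  -0.1 -45. ] [0. 0. 0.]
n 19 row [np.float64(-16.0), np.float64(16.5), np.float64(3.5), np.float64(0.009), np.float64(0.057), np.float64(0.1031)] tot [-279.4  -12.3  244.8] [0.172 1.082 1.958]
n 3 row [np.float64(9.1), np.float64(16.0), np.float64(22.8), np.float64(0.0), np.float64(0.0), np.float64(0.0)] tot [27.3 48.1 68.5] [0. 0. 0.]
[550.179 -68.051 159.879] [ 616.894 -113.637  124.879]
```

```bash
echo '[[[-13.4,0,-11.3],[0,0,0]],[[-13.4,0,-11.3],[0,0,0]],[[-13.4,0,-11.3],[0,0,0]],[[-13.4,0,-11.3],[0,0,0]],[[0,0,0],[0,0,0]]]' > rows.txt && python3 jog.py rows.txt
python3 - <<'E'
from h import *
g=np.load("g.npz");G,t=g["G"],g["t"];R1,p1=goal((-90,100,125),G,t);plan(R1,p1)
R,p=pose();r=Ro.from_matrix(R.T@R1).as_rotvec();n=19;E=Ro.from_rotvec(r/n).as_matrix()
d=np.linalg.solve(sum(np.linalg.matrix_power(E,k) for k in range(n)),R.T@(p1-p))
for k in range(n):
    p=p+R@d;R=R@E
    if k%3==0: print(p,"tile",p+R@t,"foot",p+R@t+R@G[:,1]*65)
E
```

```text
t: 3.98
ee_pos: [460.4, 289.0, 105.4]
orientation: [1.415, 1.89, -0.654]
ft_force: [1.1, 0.5, -1.3]
width: 64.6
grasp_force: 30.0
n 19 row [np.float64(-16.1), np.float64(16.4), np.float64(3.7), np.float64(0.0091), np.float64(0.0566), np.float64(0.103)] tot [-278.7  -14.8  246.2] [0.173 1.076 1.958]
[479.786 281.032 115.428] tile [488.055 247.074 115.35 ] foot [501.984 183.712 111.328]
[530.08  244.528 146.558] tile [531.378 210.325 139.487] foot [533.061 147.644 122.363]
[565.659 191.767 174.514] tile [561.47  160.377 159.726] foot [553.885 103.861 128.527]
[584.443 127.618 193.572] tile [576.932 101.752 171.3  ] foot [564.203  56.122 126.793]
[586.434  58.362 199.111] tile [578.177  40.045 170.513] foot [565.064   8.673 115.116]
[573.712  -9.091 188.183] tile [567.376 -18.767 155.202] foot [558.69  -34.274  92.679]
[550.179 -68.051 159.879] tile [548.196 -69.065 125.   ] foot [548.196 -69.065  60.   ]
```

```bash
echo '[[[-16.1,16.4,3.7],[0.0091,0.0566,0.103]],[[-16.1,16.4,3.7],[0.0091,0.0566,0.103]],[[-16.1,16.4,3.7],[0.0091,0.0566,0.103]],[[-16.1,16.4,3.7],[0.0091,0.0566,0.103]],[[-16.1,16.4,3.7],[0.0091,0.0566,0.103]]]' > rows.txt && python3 jog.py rows.txt |tail -4|head -1
echo '[[[-16.1,16.4,3.7],[0.0091,0.0566,0.103]],[[-16.1,16.4,3.7],[0.0091,0.0566,0.103]],[[-16.1,16.4,3.7],[0.0091,0.0566,0.103]],[[-16.1,16.4,3.7],[0.0091,0.0566,0.103]],[[-16.1,16.4,3.7],[0.0091,0.0566,0.103]]]' > rows.txt && python3 jog.py rows.txt
echo '[[[-16.1,16.4,3.7],[0.0091,0.0566,0.103]],[[-16.1,16.4,3.7],[0.0091,0.0566,0.103]],[[-16.1,16.4,3.7],[0.0091,0.0566,0.103]],[[-16.1,16.4,3.7],[0.0091,0.0566,0.103]],[[-16.1,16.4,3.7],[0.0091,0.0566,0.103]]]' > rows.txt && python3 jog.py rows.txt |tail -4|head -1
echo '[[[-16.1,16.4,3.7],[0.0091,0.0566,0.103]],[[-16.1,16.4,3.7],[0.0091,0.0566,0.103]],[[-16.1,16.4,3.7],[0.0091,0.0566,0.103]],[[-16.1,16.4,3.7],[0.0091,0.0566,0.103]],[[0,0,0],[0,0,0]]]' > rows.txt && python3 jog.py rows.txt
echo '[[[0,0,0],[0,0,0]],[[0,0,0],[0,0,0]]]' > rows.txt && python3 jog.py rows.txt
python3 - <<'E'
from h import *
g=np.load("g.npz");G,t=g["G"],g["t"];print(ctrl.get_obs()["qpos"]);where(G,t)
R1,p1=goal((-90,100,125),G,t);plan(R1,p1)
s=ctrl.get_image("scene");w=ctrl.get_image("wrist")
a=cv2.resize(s["img"][110:310,220:420],(400,400),interpolation=cv2.INTER_CUBIC);b=cv2.resize(w["img"],(400,250))
cv2.imwrite("pics/p3.png",np.hstack([a,np.pad(b,((0,150),(0,0),(0,0)))])[:,:,::-1])
E
```

```text
orientation: [2.012, 1.605, -0.256]
t: 4.82
ee_pos: [584.4, 125.4, 191.1]
orientation: [2.497, 1.174, 0.196]
ft_force: [0.5, 0.2, -1.6]
width: 64.3
grasp_force: 30.0
orientation: [2.832, 0.602, 0.681]
t: 5.65
ee_pos: [564.1, -18.5, 177.0]
orientation: [2.942, 0.393, 0.841]
ft_force: [0.4, 0.6, -2.3]
width: 64.9
grasp_force: 30.0
t: 5.82
ee_pos: [565.6, -17.6, 178.4]
orientation: [2.938, 0.4, 0.844]
ft_force: [-0.4, 0.1, -1.9]
width: 64.8
grasp_force: 30.0
[-0.082  0.296  2.16   0.421  0.144  0.817]
tile in corner [-76.84  144.222 144.594] axes n,f,w [[ 0.973  0.175 -0.151]
 [-0.125 -0.153 -0.98 ]
 [ 0.194 -0.973  0.127]]
n 3 row [np.float64(-10.8), np.float64(15.2), np.float64(1.8), np.float64(-0.0039), np.float64(0.0467), np.float64(0.078)] tot [-35.4  42.8   6.8] [-0.012  0.14   0.234]
```

View pics/p3.png

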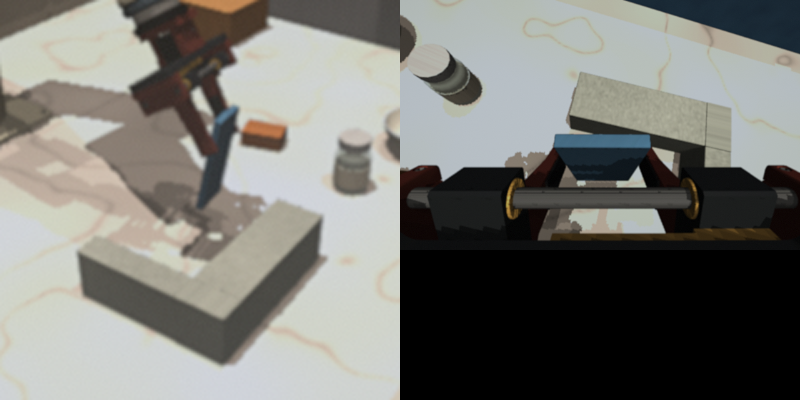

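```bash
cat > k.py <<'E'
from h import *
from scipy.optimize import least_squares
D=[([1.3,.4238,1.6307,0,1.0886,-.019],[155.55,604.8,238.9]),([.984,.824,1.553,-.631,1.449,1.006],[436.3,368.4,103.4])]
o=ctrl.get_obs();D.append((o["qpos"],o["ee_pos"]))
def fk(q,k):
    a1,h,l2,l3,lt=k;e=lambda a,v:Ro.from_euler(a,v)
    A=e('z',q[0])*e('y',q[1]);B=A*e('y',q[2]);R=B*e('z',q[3])*e('y',q[4])*e('z',q[5]+np.pi/2)
    return R.as_matrix(),e('z',q[0]).apply([a1,0,h])+A.apply([0,0,l2])+B.apply([0,0,l3])+R.apply([0,0,lt])
s=least_squares(lambda k:np.ravel([fk(q,k)[1]-p for q,p in D]),[0,300,450,450,250]);k=s.x
lo=np.array([-3,-.9,.09,-1.31,.11,-2.54]);hi=np.array([3,2.11,2.58,4.45,2.69,2.54])
def ik(R,p,q0):
    def f(q):
        a,b=fk(q,k);return np.r_[(b-p)/100,Ro.from_matrix(R.T@a).as_rotvec()]
    s=least_squares(f,np.clip(q0,lo+.001,hi-.001),bounds=(lo,hi));return s.x,s.cost
E
python3 - <<'E'
from k import *
print(k,s.fun, Ro.from_matrix(fk(o["qpos"],k)[0].T@pose()[0]).as_rotvec())
g=np.load("g.npz");G,t=g["G"],g["t"]
for u in((-90,100,125),(-60,80,125),(-25,52,125),(-25,52,90),(-5,32.5,65)):
    R,p=goal(u,G,t)
    for q0 in(o["qpos"],[-.1,.3,2.1,1.5,.2,-.2],[-.1,.3,2.1,3,.3,-1.5]): print(u,*ik(R,p,q0))
E
```

```text
[-20.818 266.206 521.002 472.076 272.82 ] [  7.876 -16.123   9.852   3.189   4.029   0.755   7.21  -13.706 -10.608] [0. 0. 0.]
(-90, 100, 125) [-0.196  0.287  2.282  2.208  0.186 -0.827] 2.8203876561740866e-29
(-90, 100, 125) [-0.196  0.287  2.282  2.208  0.186 -0.827] 1.7789080304157585e-23
(-90, 100, 125) [-0.196  0.287  2.282  2.208  0.186 -0.827] 1.2653566779487911e-25
(-60, 80, 125) [-0.227  0.333  2.208  2.009  0.186 -0.65 ] 2.1060377552468583e-26
(-60, 80, 125) [-0.227  0.333  2.208  2.009  0.186 -0.65 ] 2.6617291111754872e-30
(-60, 80, 125) [-0.227  0.333  2.208  2.009  0.186 -0.65 ] 1.4681711112037128e-29
(-25, 52, 125) [-0.266  0.389  2.115  1.758  0.196 -0.426] 1.363165423741621e-20
(-25, 52, 125) [-0.266  0.389  2.115  1.758  0.196 -0.426] 5.982937523254174e-19
(-25, 52, 125) [-0.266  0.389  2.115  1.758  0.196 -0.426] 6.910626178747042e-30
(-25, 52, 90) [-0.266  0.454  2.129  2.107  0.225 -0.783] 1.2021253310149192e-30
(-25, 52, 90) [-0.266  0.454  2.129  2.107  0.225 -0.783] 9.822419781408395e-23
(-25, 52, 90) [-0.266  0.454  2.129  2.107  0.225 -0.783] 4.103680636436689e-28
(-5, 32.5, 65) [-0.292  0.531  2.078  2.143  0.25  -0.843] 1.4258826009137944e-22
(-5, 32.5, 65) [-0.292  0.531  2.078  2.143  0.25  -0.843] 6.815756130941221e-20
(-5, 32.5, 65) [-0.292  0.531  2.078  2.143  0.25  -0.843] 4.060117588990247e-31
```

Run:
```python
from h import *
g=np.load("g.npz");G,t=g["G"],g["t"]
R1,p1=goal((-45,60,125),G,t);plan(R1,p1,n=5)
```

```text
n 5 row [np.float64(-0.2), np.float64(18.2), np.float64(6.2), np.float64(-0.0024), np.float64(0.0279), np.float64(0.0469)] tot [-8.  90.7 30.8] [-0.012  0.139  0.234]
```

```bash
echo '[[[-0.2,18.2,6.2],[-0.0024,0.0279,0.0469]],[[-0.2,18.2,6.2],[-0.0024,0.0279,0.0469]],[[-0.2,18.2,6.2],[-0.0024,0.0279,0.0469]],[[-0.2,18.2,6.2],[-0.0024,0.0279,0.0469]],[[-0.2,18.2,6.2],[-0.0024,0.0279,0.0469]]]' > rows.txt && python3 jog.py rows.txt
echo '[[[0,0,0],[0,0,0]],[[0,0,0],[0,0,0]],[[0,0,0],[0,0,0]]]' > rows.txt && python3 jog.py rows.txt
python3 - <<'E'
from h import *
g=np.load("g.npz");G,t=g["G"],g["t"];print(ctrl.get_obs()["qpos"]);where(G,t)
R1,p1=goal((-45,60,125),G,t);plan(R1,p1,n=5)
E
```

```text
t: 6.33
ee_pos: [581.8, -57.3, 169.1]
orientation: [2.971, 0.237, 0.957]
ft_force: [0.4, 0.9, -1.6]
width: 64.7
grasp_force: 30.0
t: 6.58
ee_pos: [581.1, -56.9, 168.9]
orientation: [2.972, 0.239, 0.954]
ft_force: [0.6, 0.3, -1.4]
width: 64.5
grasp_force: 30.0
[-0.191  0.344  2.159  1.337  0.15  -0.069]
tile in corner [-61.157 107.558 134.376] axes n,f,w [[ 0.992  0.1   -0.08 ]
 [-0.074 -0.065 -0.995]
 [ 0.104 -0.993  0.057]]
n 5 row [np.float64(0.4), np.float64(10.1), np.float64(3.0), np.float64(-0.0038), np.float64(0.0155), np.float64(0.0236)] tot [-0.1 50.6 14.5] [-0.019  0.077  0.118]
```

Working; continue.

```bash
echo '[[[0.4,10.1,3],[-0.0038,0.0155,0.0236]],[[0.4,10.1,3],[-0.0038,0.0155,0.0236]],[[0.4,10.1,3],[-0.0038,0.0155,0.0236]],[[0.4,10.1,3],[-0.0038,0.0155,0.0236]],[[0.4,10.1,3],[-0.0038,0.0155,0.0236]]]' > rows.txt && python3 jog.py rows.txt
echo '[[[0,0,0],[0,0,0]],[[0,0,0],[0,0,0]],[[0,0,0],[0,0,0]]]' > rows.txt && python3 jog.py rows.txt
python3 - <<'E'
from h import *
g=np.load("g.npz");G,t=g["G"],g["t"];print(ctrl.get_obs()["qpos"]);where(G,t)
R1,p1=goal((-45,60,125),G,t);plan(R1,p1)
R2,p2=goal((-20,48,85),G,t);plan(R2,p2)
s=ctrl.get_image("scene");w=ctrl.get_image("top")
a=cv2.resize(s["img"][130:290,240:400],(400,400),interpolation=cv2.INTER_CUBIC);b=cv2.resize(w["img"][100:260,280:440],(400,400),interpolation=cv2.INTER_CUBIC)
cv2.imwrite("pics/p4.png",np.hstack([a,cv2.convertScaleAbs(b,alpha=1.7)])[:,:,::-1])
E
```

```text
t: 7.0
ee_pos: [597.0, -106.5, 160.1]
orientation: [-2.939, -0.054, -1.071]
ft_force: [-0.1, 0.9, -1.8]
width: 64.6
grasp_force: 30.0
t: 7.25
ee_pos: [596.7, -106.1, 160.0]
orientation: [-2.94, -0.055, -1.069]
ft_force: [-0.4, 0.1, -2.0]
width: 64.7
grasp_force: 30.0
[-0.298  0.401  2.153  1.932  0.229 -0.631]
tile in corner [-44.904  60.237 125.112] axes n,f,w [[ 1. -0.  0.]
 [ 0.  0. -1.]
 [-0. -1. -0.]]
n 1 row [np.float64(-0.1), np.float64(0.2), np.float64(0.0), np.float64(-0.0002), np.float64(-0.0002), np.float64(-0.0003)] tot [-0.1  0.2  0. ] [-0. -0. -0.]
n 2 row [np.float64(-3.3), np.float64(6.1), np.float64(23.4), np.float64(-0.0001), np.float64(-0.0001), np.float64(-0.0002)] tot [-6.7 12.3 46.7] [-0. -0. -0.]
```

View pics/p4.png

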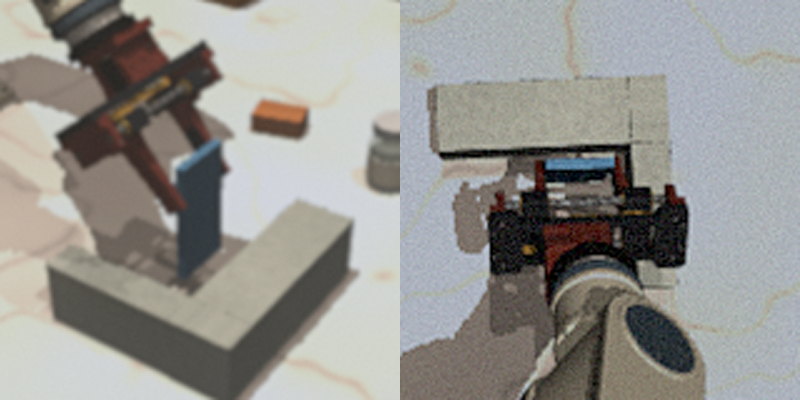

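```bash
cat > chk.py <<'E'
from h import *
g=np.load("g.npz");G,t=g["G"],g["t"];R,p=pose();M=R@G;c=p+R@t
for n,roi in(("scene",(290,170,345,250)),("top",(320,140,390,200))):
    d=ctrl.get_image(n);ct=big(blue(d["img"]),roi);K=np.array([[d["fx"],0,d["cx"]],[0,d["fy"],d["cy"]],[0,0,1.]])
    P=np.array([c+M@np.array([a*5,b*65,e*32.5]) for a in(-1,1) for b in(-1,1) for e in(-1,1)])
    q=cv2.projectPoints(P,cv2.Rodrigues(np.array(d["R"]))[0],np.float64(d["t"]),K,np.float64([d["k1"],0,0,0]))[0][:,0]
    h=cv2.convexHull(np.float32(q))[:,0]
    print(n,"pred",h.round(1).tolist());print(" seen",cv2.approxPolyDP(cv2.convexHull(ct),1.5,True)[:,0].tolist(),cv2.contourArea(ct))
E
python3 chk.py
```

```text
scene pred [[324.5, 228.0], [309.79998779296875, 241.0], [306.6000061035156, 239.60000610351562], [304.8999938964844, 196.0], [321.0, 184.10000610351562], [324.3999938964844, 185.3000030517578]]
 seen [[326, 187], [313, 197], [322, 188]] 15.0
top pred [[366.70001220703125, 171.6999969482422], [361.6000061035156, 177.0], [336.70001220703125, 178.10000610351562], [336.5, 174.3000030517578], [338.79998779296875, 168.6999969482422], [366.5, 167.5]]
 seen [[365, 163], [365, 166], [338, 167], [339, 164]] 84.5
```

```bash
cat > chk.py <<'E'
from h import *
g=np.load("g.npz");G,t=g["G"],g["t"];R,p=pose();M=R@G;c=p+R@t;out={}
for n,roi in(("scene",(290,170,345,250)),("top",(320,140,390,200))):
    d=ctrl.get_image(n);im=np.mean([ctrl.get_image(n)["img"].astype(float) for _ in range(4)],0)
    m=np.uint8((im[...,2]-im[...,0]>(12 if n=="scene" else 6)))*255
    m=cv2.morphologyEx(m,cv2.MORPH_OPEN,np.ones((2,2)))
    ct=big(m,roi);K=np.array([[d["fx"],0,d["cx"]],[0,d["fy"],d["cy"]],[0,0,1.]])
    P=np.array([c+M@np.array([a*5,b*65,e*32.5]) for a in(-1,1) for b in(-1,1) for e in(-1,1)])
    q=cv2.projectPoints(P,cv2.Rodrigues(np.array(d["R"]))[0],np.float64(d["t"]),K,np.float64([d["k1"],0,0,0]))[0][:,0]
    print(n,"pred (a,b,e)",[(i,*map(float,x)) for i,x in enumerate(q.round(1))])
    print(" seen",cv2.approxPolyDP(cv2.convexHull(ct),1.5,True)[:,0].tolist(),cv2.contourArea(ct))
E
python3 chk.py
```

```text
scene pred (a,b,e) [(0, 320.9, 184.1), (1, 304.9, 196.1), (2, 321.4, 226.7), (3, 306.5, 239.6), (4, 324.3, 185.3), (5, 308.4, 197.4), (6, 324.5, 228.0), (7, 309.7, 241.1)]
 seen [[328, 187], [315, 209], [312, 205], [311, 197], [322, 188]] 100.5
top pred (a,b,e) [(0, 339.1, 172.9), (1, 366.8, 171.7), (2, 336.8, 178.0), (3, 361.7, 177.0), (4, 338.9, 168.6), (5, 366.6, 167.5), (6, 336.6, 174.2), (7, 361.5, 173.2)]
 seen [[367, 166], [366, 168], [340, 173], [339, 168], [340, 164], [366, 164]] 138.0
```

Run:
```python
from h import *
g=np.load("g.npz");G,t=g["G"],g["t"];t=t+8*G[:,0];np.savez("g.npz",G=G,t=t);where(G,t)
R,p=pose();R2,p2=goal((-18,46,80),G,t);plan(R2,p2)
```

```text
tile in corner [-36.859  59.432 124.927] axes n,f,w [[ 1.    -0.002  0.001]
 [ 0.001  0.001 -1.   ]
 [-0.002 -1.    -0.001]]
n 2 row [np.float64(-7.2), np.float64(6.7), np.float64(23.3), np.float64(0.0003), np.float64(-0.0004), np.float64(-0.001)] tot [-14.4  13.4  46.5] [ 0.001 -0.001 -0.002]
```

```bash
echo '[[[-3.6,3.4,11.6],[0,0,0]],[[-3.6,3.4,11.6],[0,0,0]],[[-3.6,3.4,11.6],[0,0,0]],[[-3.6,3.4,11.6],[0,0,0]],[[0,0,0],[0,0,0]]]' > rows.txt && python3 jog.py rows.txt
echo '[[[0,0,0],[0,0,0]],[[0,0,0],[0,0,0]]]' > rows.txt && python3 jog.py rows.txt
python3 - <<'E'
from h import *
g=np.load("g.npz");G,t=g["G"],g["t"];where(G,t);print(ctrl.get_obs()["qpos"])
X=np.array([np.cos(rd(YAW)),np.sin(rd(YAW)),0]);R,p=pose()
print("tool axes of corner x,y,z",(R.T@np.c_[X,np.cross(Z,X),Z]).T)
s=ctrl.get_image("scene");w=ctrl.get_image("top")
a=cv2.resize(s["img"][160:280,255:375],(400,400),interpolation=cv2.INTER_CUBIC);b=cv2.resize(w["img"][110:230,300:420],(400,400),interpolation=cv2.INTER_CUBIC)
cv2.imwrite("pics/p5.png",np.hstack([a,cv2.convertScaleAbs(b,alpha=1.8)])[:,:,::-1])
E
python3 chk.py
```

```text
t: 8.37
ee_pos: [616.0, -120.2, 113.2]
orientation: [-2.94, -0.051, -1.067]
ft_force: [-0.5, 0.1, -1.9]
width: 64.9
grasp_force: 30.0
t: 8.53
ee_pos: [615.9, -119.7, 115.3]
orientation: [-2.939, -0.052, -1.07]
ft_force: [-0.1, 0.0, -0.6]
width: 64.9
grasp_force: 30.0
tile in corner [-18.171  45.993  80.404] axes n,f,w [[ 1.    -0.002  0.001]
 [ 0.001  0.001 -1.   ]
 [-0.002 -1.    -0.001]]
[-0.314  0.519  2.118  2.191  0.275 -0.91 ]
tool axes of corner x,y,z [[ 0.766 -0.001  0.643]
 [-0.001 -1.     0.   ]
 [ 0.643 -0.001 -0.766]]
scene pred (a,b,e) [(0, 326.7, 205.4), (1, 311.0, 218.3), (2, 326.8, 246.3), (3, 312.2, 260.0), (4, 330.1, 206.7), (5, 314.5, 219.7), (6, 329.9, 247.7), (7, 315.4, 261.6)]
 seen [[333, 206], [333, 209], [317, 228], [315, 218], [325, 209]] 104.0
top pred (a,b,e) [(0, 343.5, 163.6), (1, 370.2, 162.5), (2, 340.9, 169.5), (3, 364.9, 168.5), (4, 343.3, 159.5), (5, 370.0, 158.5), (6, 340.7, 165.8), (7, 364.7, 164.8)]
 seen [[370, 158], [370, 162], [362, 167], [345, 167], [343, 162], [344, 159]] 155.5
```

View pics/p5.png

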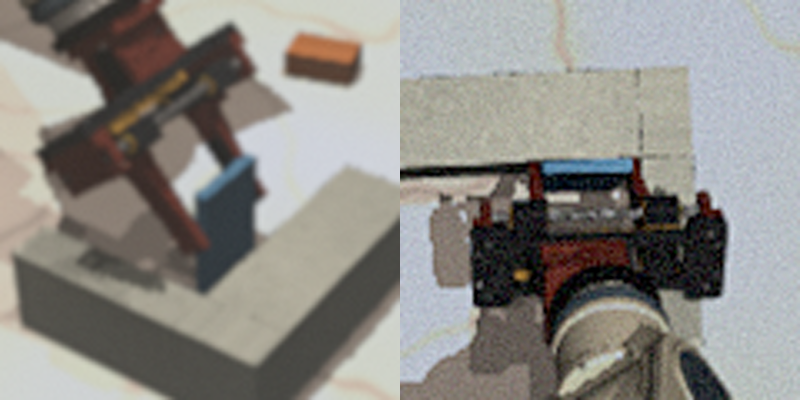

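```bash
echo '[[[-3.2,0,3.8],[0,0,0]],[[-3.2,0,3.8],[0,0,0]],[[0,0,0],[0,0,0]],[[0,0,0],[0,0,0]]]' > rows.txt && python3 jog.py rows.txt | grep -E "ee|ft"
for i in 1 ; do echo '[[[-1.3,0,1.5],[0,0,0]],[[0,0,0],[0,0,0]],[[0,0,0],[0,0,0]]]' > rows.txt && python3 jog.py rows.txt| grep -E "ee|ft"; echo '[[[-0.65,0,0.77],[0,0,0]],[[0,0,0],[0,0,0]],[[0,0,0],[0,0,0]]]' > rows.txt && python3 jog.py rows.txt| grep -E "ee|ft";  echo '[[[-0.65,0,0.77],[0,0,0]],[[0,0,0],[0,0,0]],[[0,0,0],[0,0,0]]]' > rows.txt && python3 jog.py rows.txt| grep -E "ee|ft"; done
python3 -c "
from h import *
g=np.load('g.npz');where(g['G'],g['t'])"
```

```text
ee_pos: [615.9, -119.8, 104.8]
ft_force: [-1.1, 0.7, -1.7]
ee_pos: [616.1, -119.8, 103.2]
ft_force: [-0.2, 0.4, -1.7]
ee_pos: [616.1, -119.8, 102.2]
ft_force: [0.2, -0.4, -2.5]
ee_pos: [616.0, -119.8, 101.0]
ft_force: [0.2, -0.5, -1.0]
tile in corner [-18.12   45.88   66.158] axes n,f,w [[ 1.    -0.002  0.001]
 [ 0.001  0.001 -1.   ]
 [-0.002 -1.    -0.001]]
```

```bash
echo '[[[-0.65,0,0.77],[0,0,0]],[[0,0,0],[0,0,0]],[[0,0,0],[0,0,0]]]' > rows.txt && python3 jog.py rows.txt| grep -E "ee|ft"; echo '[[[-0.65,0,0.77],[0,0,0]],[[0,0,0],[0,0,0]],[[0,0,0],[0,0,0]]]' > rows.txt && python3 jog.py rows.txt| grep -E "ee|ft";  echo '[[[-0.65,0,0.77],[0,0,0]],[[0,0,0],[0,0,0]],[[0,0,0],[0,0,0]]]' > rows.txt && python3 jog.py rows.txt| grep -E "ee|ft"
python3 -c "
from h import *
g=np.load('g.npz');where(g['G'],g['t']);o=ctrl.get_obs();print(o['ft_force'],o['moment'])"
```

```text
ee_pos: [616.0, -119.8, 100.0]
ft_force: [0.1, 1.4, -1.2]
ee_pos: [616.0, -119.8, 99.0]
ft_force: [0.3, 1.2, -2.8]
ee_pos: [616.5, -119.9, 98.7]
ft_force: [-1.2, 0.1, 4.6]
tile in corner [-17.539  45.803  63.825] axes n,f,w [[ 1.    -0.002  0.002]
 [ 0.002  0.001 -1.   ]
 [-0.002 -1.    -0.001]]
[-1.208  0.134  4.587] [ 0.148  0.21  -0.027]
```

```bash
echo '[[[0.65,0,-0.77],[0,0,0]],[[0,5,0],[0,0,0]],[[0,5,0],[0,0,0]],[[0,0,0],[0,0,0]],[[0,0,0],[0,0,0]]]' > rows.txt && python3 jog.py rows.txt| grep -E "ee|ft"
echo '[[[0,1,0],[0,0,0]],[[0,0,0],[0,0,0]],[[0,0,0],[0,0,0]]]' > rows.txt && python3 jog.py rows.txt| grep -E "ee|ft"; echo '[[[0,1,0],[0,0,0]],[[0,0,0],[0,0,0]],[[0,0,0],[0,0,0]]]' > rows.txt && python3 jog.py rows.txt| grep -E "ee|ft";  echo '[[[0,1,0],[0,0,0]],[[0,0,0],[0,0,0]],[[0,0,0],[0,0,0]]]' > rows.txt && python3 jog.py rows.txt| grep -E "ee|ft"
python3 -c "
from h import *
g=np.load('g.npz');where(g['G'],g['t']);o=ctrl.get_obs();print(o['ft_force'],o['moment'])"
```

```text
ee_pos: [616.2, -130.4, 98.8]
ft_force: [0.1, 0.5, -1.4]
ee_pos: [616.3, -130.8, 99.0]
ft_force: [0.2, 0.2, -1.9]
ee_pos: [616.5, -131.8, 99.1]
ft_force: [-0.1, -0.3, -2.0]
ee_pos: [616.5, -132.9, 99.1]
ft_force: [0.2, 0.6, -2.6]
tile in corner [-18.083  32.821  64.215] axes n,f,w [[ 1.    -0.002  0.001]
 [ 0.001  0.001 -1.   ]
 [-0.002 -1.    -0.001]]
[ 0.152  0.646 -2.594] [-0.036  0.598 -0.015]
```

```bash
echo '[[[3.45,0,2.9],[0,0.012,0]],[[3.45,0,2.9],[0,0,0]],[[0,0,0],[0,0,0]],[[0,0,0],[0,0,0]]]' > rows.txt && python3 jog.py rows.txt| grep -E "ee|ft"
echo '[[[0.77,0,0.64],[0,0,0]],[[0,0,0],[0,0,0]],[[0,0,0],[0,0,0]]]' > rows.txt && python3 jog.py rows.txt| grep -E "ee|ft"; echo '[[[0.77,0,0.64],[0,0,0]],[[0,0,0],[0,0,0]],[[0,0,0],[0,0,0]]]' > rows.txt && python3 jog.py rows.txt| grep -E "ee|ft";  echo '[[[0.77,0,0.64],[0,0,0]],[[0,0,0],[0,0,0]],[[0,0,0],[0,0,0]]]' > rows.txt && python3 jog.py rows.txt| grep -E "ee|ft"
python3 -c "
from h import *
g=np.load('g.npz');where(g['G'],g['t']);o=ctrl.get_obs();print(o['ft_force'],o['moment'])"
```

```text
ee_pos: [625.3, -132.4, 98.9]
ft_force: [-1.0, 0.4, -3.2]
ee_pos: [625.5, -132.4, 98.8]
ft_force: [-5.8, -0.4, 1.3]
ee_pos: [625.8, -132.4, 98.7]
ft_force: [-11.7, -1.4, 5.6]
ee_pos: [626.1, -132.4, 98.7]
ft_force: [-15.5, -1.6, 10.7]
tile in corner [-8.172 32.92  63.898] axes n,f,w [[ 1.    -0.003  0.009]
 [ 0.009  0.001 -1.   ]
 [-0.003 -1.    -0.001]]
[-15.485  -1.647  10.735] [-0.014  1.443  0.196]
```

```bash
echo '[[[-1.15,0,-0.96],[0,0,0]],[[0,1,0],[0,0,0]],[[0,0,0],[0,0,0]],[[0,0,0],[0,0,0]]]' > rows.txt && python3 jog.py rows.txt| grep -E "ee|ft"
echo '[[[0,1,0],[0,0,0]],[[0,0,0],[0,0,0]],[[0,0,0],[0,0,0]]]' > rows.txt && python3 jog.py rows.txt| grep -E "ee|ft"; echo '[[[0,1,0],[0,0,0]],[[0,0,0],[0,0,0]],[[0,0,0],[0,0,0]]]' > rows.txt && python3 jog.py rows.txt| grep -E "ee|ft"
python3 -c "
from h import *
g=np.load('g.npz');where(g['G'],g['t']);o=ctrl.get_obs();print(o['ft_force'],o['moment'])"
```

```text
ee_pos: [626.0, -133.1, 98.7]
ft_force: [-9.2, 0.9, 3.2]
ee_pos: [626.0, -133.5, 98.7]
ft_force: [-7.7, 3.8, 3.1]
ee_pos: [626.0, -134.1, 98.7]
ft_force: [-8.1, 5.2, 2.7]
tile in corner [-8.199 31.233 63.895] axes n,f,w [[ 1.    -0.     0.012]
 [ 0.012  0.002 -1.   ]
 [-0.    -1.    -0.002]]
[-8.127  5.183  2.713] [0.992 1.265 0.79 ]
```

```bash
echo '[[[0,1,0],[0,0,0]],[[0,0,0],[0,0,0]],[[0,0,0],[0,0,0]]]' > rows.txt && python3 jog.py rows.txt| grep -E "ee|ft"; echo '[[[0,1,0],[0,0,0]],[[0,0,0],[0,0,0]],[[0,0,0],[0,0,0]]]' > rows.txt && python3 jog.py rows.txt| grep -E "ee|ft"; echo '[[[0,1,0],[0,0,0]],[[0,0,0],[0,0,0]],[[0,0,0],[0,0,0]]]' > rows.txt && python3 jog.py rows.txt| grep -E "ee|ft"
python3 -c "
from h import *
g=np.load('g.npz');where(g['G'],g['t']);o=ctrl.get_obs();print(o['ft_force'],o['moment'])"; python3 chk.py
```

```text
ee_pos: [626.1, -135.0, 98.7]
ft_force: [-8.2, 5.9, 2.4]
ee_pos: [626.0, -135.1, 98.7]
ft_force: [-8.0, 11.7, 3.2]
ee_pos: [626.1, -135.2, 98.8]
ft_force: [-7.2, 14.9, 4.1]
tile in corner [-8.146 30.29  63.955] axes n,f,w [[ 1.     0.003  0.013]
 [ 0.013  0.003 -1.   ]
 [ 0.003 -1.    -0.003]]
[-7.185 14.89   4.143] [2.078 1.048 1.624]
scene pred (a,b,e) [(0, 326.1, 215.3), (1, 310.3, 228.9), (2, 326.7, 255.9), (3, 312.2, 270.2), (4, 329.5, 216.6), (5, 313.8, 230.3), (6, 329.9, 257.3), (7, 315.4, 271.8)]
 seen [[331, 216], [331, 220], [317, 239], [314, 229], [323, 220]] 116.0
top pred (a,b,e) [(0, 349.4, 160.6), (1, 375.7, 159.4), (2, 346.1, 166.1), (3, 369.8, 165.1), (4, 349.2, 156.6), (5, 375.5, 155.4), (6, 345.9, 162.5), (7, 369.6, 161.4)]
 seen [[375, 155], [375, 158], [368, 164], [350, 165], [350, 156]] 155.5
```

```bash
for i in 1; do echo '[[[0.31,0,0.26],[0,-0.004,0]],[[0,0,0],[0,0,0]],[[0,0,0],[0,0,0]]]' > rows.txt && python3 jog.py rows.txt| grep -E "ee|ft"; echo '[[[0.31,0,0.26],[0,-0.004,0]],[[0,0,0],[0,0,0]],[[0,0,0],[0,0,0]]]' > rows.txt && python3 jog.py rows.txt| grep -E "ee|ft"; echo '[[[0.31,0,0.26],[0,-0.004,0]],[[0,0,0],[0,0,0]],[[0,0,0],[0,0,0]]]' > rows.txt && python3 jog.py rows.txt| grep -E "ee|ft"; done
python3 -c "
from h import *
g=np.load('g.npz');where(g['G'],g['t']);o=ctrl.get_obs();print(o['ft_force'],o['moment'])"
```

```text
ee_pos: [626.2, -135.2, 98.8]
ft_force: [-11.7, 13.9, 7.4]
ee_pos: [626.3, -135.2, 98.8]
ft_force: [-13.0, 12.9, 10.2]
ee_pos: [626.4, -135.1, 98.9]
ft_force: [-14.8, 13.8, 11.7]
tile in corner [-8.25  30.295 63.97 ] axes n,f,w [[ 1.     0.003  0.   ]
 [ 0.     0.003 -1.   ]
 [ 0.003 -1.    -0.003]]
[-14.821  13.809  11.732] [2.116 1.236 1.586]
```

```bash
echo '[[[-0.5,0,0.6],[0,0,0]],[[0,0,0],[0,0,0]],[[0,0,0],[0,0,0]]]' > rows.txt && python3 jog.py rows.txt| grep -E "ee|ft"; echo '[[[-0.5,0,0.6],[0,0,0]],[[0,0,0],[0,0,0]],[[0,0,0],[0,0,0]]]' > rows.txt && python3 jog.py rows.txt
python3 - <<'E'
from h import *
g=np.load('g.npz');where(g['G'],g['t']);o=ctrl.get_obs();F=o['ft_force'];M=o['moment'];print(F,M,"hx",-(M[1]+.092*F[2])/F[0],"hy",M[0]/F[1])
s=ctrl.get_image("scene");w=ctrl.get_image("top");v=ctrl.get_image("wrist")
a=cv2.resize(s["img"][170:290,265:385],(390,390),interpolation=cv2.INTER_CUBIC);b=cv2.resize(w["img"][110:230,300:420],(390,390),interpolation=cv2.INTER_CUBIC)
c=cv2.resize(v["img"],(320,200))
im=np.hstack([a,cv2.convertScaleAbs(b,alpha=1.8)]);im=np.vstack([im,np.pad(c,((0,0),(0,460),(0,0)))])
cv2.imwrite("pics/p6.png",im[:,:,::-1])
E
```

```text
ee_pos: [626.5, -135.2, 98.8]
ft_force: [-19.8, 13.0, 18.8]
t: 16.55
ee_pos: [626.6, -135.1, 98.7]
orientation: [-2.935, -0.059, -1.071]
ft_force: [-24.3, 14.3, 25.3]
width: 64.6
grasp_force: 30.0
tile in corner [-7.975 30.304 63.824] axes n,f,w [[ 1.     0.004  0.003]
 [ 0.003  0.003 -1.   ]
 [ 0.004 -1.    -0.003]]
[-24.266  14.252  25.282] [2.263 0.812 1.959] hx 0.12933106833259142 hy 0.15877366975189228
```

View pics/p6.png

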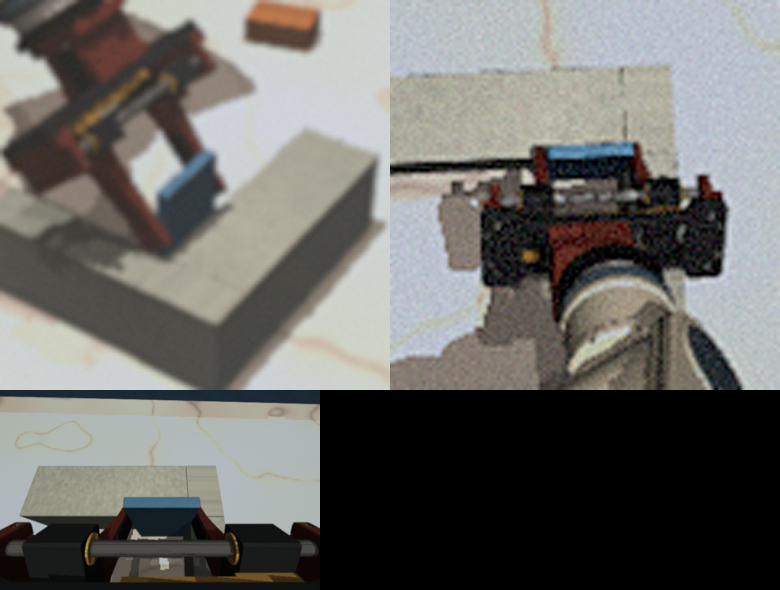

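```bash
echo '[[[0.6,0,-0.7],[0,0,0]],[[0,0,0],[0,0,0]],[[0,0,0],[0,0,0]]]' > rows.txt && python3 jog.py rows.txt| grep -E "ee|ft"; echo '[[[-0.3,0,-0.25],[0,0.004,0]],[[0,0,0],[0,0,0]],[[0,0,0],[0,0,0]]]' > rows.txt && python3 jog.py rows.txt| grep -E "ee|ft"
cat > f.py <<'E'
from h import *
g=np.load('g.npz');where(g['G'],g['t']);o=ctrl.get_obs();F=o['ft_force'];M=o['moment'];print(o["t"],F,M,"hx",-(M[1]+.092*F[2])/F[0],"hy",M[0]/F[1])
E
python3 f.py
```

```text
ee_pos: [626.6, -135.1, 98.7]
ft_force: [-17.9, 13.8, 15.4]
ee_pos: [626.5, -135.1, 98.7]
ft_force: [-15.1, 13.1, 13.7]
tile in corner [-7.969 30.312 63.848] axes n,f,w [[ 1.     0.004  0.005]
 [ 0.005  0.003 -1.   ]
 [ 0.004 -1.    -0.003]]
17.2 [-15.107  13.093  13.687] [2.201 1.036 1.869] hx 0.15195030856950414 hy 0.16814656688739005
```

```bash
echo '[[[0,0,0],[0,0,0]],[[0,0,0],[0,0,0]],[[0,0,0],[0,0,0]],[[0,0,0],[0,0,0]],[[0,0,0],[0,0,0]]]' > rows.txt && python3 jog.py rows.txt; echo '[[[0,0,0],[0,0,0]],[[0,0,0],[0,0,0]],[[0,0,0],[0,0,0]],[[0,0,0],[0,0,0]],[[0,0,0],[0,0,0]]]' > rows.txt && python3 jog.py rows.txt; python3 f.py; python3 chk.py
```

```text
t: 17.62
ee_pos: [626.5, -135.1, 98.7]
orientation: [-2.933, -0.059, -1.075]
ft_force: [-15.2, 13.0, 13.1]
width: 64.8
grasp_force: 30.0
t: 18.03
ee_pos: [626.6, -135.1, 98.7]
orientation: [-2.933, -0.059, -1.076]
ft_force: [-15.7, 13.4, 13.8]
width: 64.6
grasp_force: 30.0
tile in corner [-7.942 30.299 63.88 ] axes n,f,w [[ 1.     0.004  0.005]
 [ 0.005  0.003 -1.   ]
 [ 0.004 -1.    -0.003]]
18.0333 [-15.739  13.354  13.819] [2.159 1.074 1.882] hx 0.14903642309170592 hy 0.16168195188966344
scene pred (a,b,e) [(0, 326.3, 215.4), (1, 310.6, 229.0), (2, 326.6, 255.8), (3, 312.1, 270.2), (4, 329.7, 216.8), (5, 314.1, 230.5), (6, 329.8, 257.3), (7, 315.3, 271.7)]
 seen [[331, 216], [332, 219], [316, 238], [314, 229]] 109.0
top pred (a,b,e) [(0, 349.4, 160.3), (1, 375.7, 159.1), (2, 346.1, 166.3), (3, 369.8, 165.2), (4, 349.2, 156.3), (5, 375.4, 155.1), (6, 345.9, 162.6), (7, 369.6, 161.5)]
 seen [[375, 155], [375, 158], [366, 164], [350, 164], [349, 156]] 164.5
```

```bash
python3 -c "
from workcell import ctrl
print(ctrl.close_job())"
```

```text
the job is handed in; nothing more can be done
None
```

I handed the job in at about 18 s with the tile upright in the corner, still gripped at 30 N and pushed with about 15 N into the back upstand, 13 N into the side upstand and 14 N onto the worktop. Flush contact was judged from these forces and camera checks, good to a few millimetres. The mug, jar and bowl were never approached.

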